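# Sort espresso filter baskets with the tamper

## Task

Only one of the three filter baskets in the wooden organiser is the double that takes this tamper right down to its floor; the other two look the same from outside but stop it short. Find it by feel, lowering the tamper gently and never forcing it where it stops. Leave the tamper standing in the basket that takes it, fully down, with that basket still in its well, and stand the other two baskets upright on the flat steel tray, without disturbing anything else on the counter.

Things in the scene. Friction and masses are not known exactly. Their poses are not given: they have to be found in the camera images.
- tamper: Espresso tamper standing upright in its well in the organiser: solid steel base 51 mm across and 23 mm tall (foot edge chamfered 1 x 2 mm), above it a round wooden handle, 32 mm across from 35 to 65 mm above the underside, 73 mm tall in all, 0.3 kg. Origin: centre of its underside; z up along its axis. Held by the handle it is the plug with which the baskets are tried.
- basket_a: Steel espresso filter basket, an open cup standing in one of the organiser's basket wells: 28.5 mm tall, body 57.5 mm outside, rolled rim 63 mm across and 3 mm thick at the top, floor 2 mm thick, 90 g. Origin: centre of its underside; z up. About 1.7 mm of play in the well; the rim stands 18.5 mm above the organiser's top. Grip it across the rim. At a glance all three look alike.
- basket_b: Steel espresso filter basket, an open cup standing in one of the organiser's basket wells: 28.5 mm tall, body 57.5 mm outside, rolled rim 63 mm across and 3 mm thick at the top, floor 2 mm thick, 90 g. Origin: centre of its underside; z up. About 1.7 mm of play in the well; the rim stands 18.5 mm above the organiser's top. Grip it across the rim. At a glance all three look alike.
- basket_c: Steel espresso filter basket, an open cup standing in one of the organiser's basket wells: 28.5 mm tall, body 57.5 mm outside, rolled rim 63 mm across and 3 mm thick at the top, floor 2 mm thick, 90 g. Origin: centre of its underside; z up. About 1.7 mm of play in the well; the rim stands 18.5 mm above the organiser's top. Grip it across the rim. At a glance all three look alike.
- basket_a_mouth (a point): Centre of the mouth of basket_a, level with the rim's top, 28.5 mm above its origin; mouth 53 mm wide, a ridge line half-way down. Either straight inside (53 mm to the floor: the tamper's underside comes to rest 2 mm above the basket's origin) or a single-dose basket, only 48 mm wide below the ridge (the tamper stops on a ledge 17 mm above the origin). Which kind it is, is not known.
- basket_b_mouth (a point): Centre of the mouth of basket_b, level with the rim's top, 28.5 mm above its origin; mouth 53 mm wide, a ridge line half-way down. Either straight inside (53 mm to the floor: the tamper's underside comes to rest 2 mm above the basket's origin) or a single-dose basket, only 48 mm wide below the ridge (the tamper stops on a ledge 17 mm above the origin). Which kind it is, is not known.
- basket_c_mouth (a point): Centre of the mouth of basket_c, level with the rim's top, 28.5 mm above its origin; mouth 53 mm wide, a ridge line half-way down. Either straight inside (53 mm to the floor: the tamper's underside comes to rest 2 mm above the basket's origin) or a single-dose basket, only 48 mm wide below the ridge (the tamper stops on a ledge 17 mm above the origin). Which kind it is, is not known.
- organiser: Fixed dark wooden organiser board, 290 (x) x 104 (y) x 22 (z) mm, top 22 mm above the counter. Four round wells 61 mm wide in a row along its x, floors 12 mm above the counter: the tamper's at x = -108 mm, the baskets' at x = -32, +36 and +104 mm. Origin: under its centre on the counter; z up.
- tamper_well (a point): Centre of the floor of the tamper's well, 12 mm above the counter, 10 mm below the organiser's top.
- steel_tray: Fixed empty flat steel tray at the right end of the counter, beside the organiser, 250 (x) x 110 (y) mm over its low rim, which is 15 mm high; flat floor 240 x 100 mm, 2 mm above the counter. Origin: under its centre on the counter; long side along its x. Both baskets have room on it, one towards each end.
- stick_glass_0: Glass of wooden stirrers behind the cutlery tray, 167 mm tall. Bystander; origin under its centre.
- stick_glass_1: Glass of wooden stirrers behind the cutlery tray, 152 mm tall. Bystander; origin under its centre.
- stick_glass_2: Glass of wooden stirrers behind the cutlery tray, 166 mm tall. Bystander; origin under its centre.
- cup_0: White espresso cup, 62 mm wide, 52 mm tall, between the cutlery tray and the bread board. Bystander; origin under its centre.
- cup_1: White espresso cup, 62 mm wide, 52 mm tall, between the cutlery tray and the bread board. Bystander; origin under its centre.
- teaspoon_3: Teaspoon lying near the counter's front right corner, 124 x 25 x 8 mm, long along its x. Bystander; origin under its centre.
Things that resemble listed ones, but are neither listed nor needed, are in the scene too. What is shaped like the tamper but turquoise is not meant.

How it is judged:
By the outcome, as a careful person would: the job done as asked, in the order asked, and still so for the second after the job is handed in, with the robot touching nothing.
It also fails if it takes over 72 s, if anything falls off the work surface, if the arm or the gripper's body presses on something with over 40 N, if the wrist force passes 120 N, or if a joint passes its speed limit or range.

## Robot

A 6-joint arm with a two-finger parallel gripper is mounted at the origin on a cart in front of the work surface, level with it; the furniture and walls round the work are solid. World frame = base frame: x ahead of the robot, y to its left, z up, the work surface at z = 0. Lengths are in m, angles in rad, forces in N, time in s.
With the tool pointing down it reaches from about 0.325 to 0.9 m from the base axis. Payload 6.1 kg.
Tool frame: the origin (TCP) lies midway between the tips of the shut fingers; the grasp point (between the pads) lies 19 mm behind it; z points along the fingers, y is the line along which they close (so a half turn about z gives the same grasp; the last joint's range is limited). The gripper opens to 85 mm and grips with 20 to 120 N. Pads are 22 mm wide; open, the fingers measure 114 mm over their backs; the gripper's body (76 mm by 85 mm) begins 54 mm behind the grasp point. The pads swing forward as they close: fully open they stand 13 mm farther back than shut.
Start: joints at [1.092, 0.22, 1.526, -0, 1.395, -0.126], TCP at [0.216, 0.586, 0.231] pointing down, gripper open.
Joint ranges: [-2.98, 2.98], [-0.91, 2.08], [0.09, 2.57], [-1.24, 4.39], [0.2, 2.65], [-2.68, 2.68]. Speed limits (rad/s): [2.57, 2.57, 3.01, 3.14, 3.14, 3.14].

## Interface

Orientations are given as a 3x3 rotation matrix whose columns are the frame's x, y, z axes.
In Python, from rig import arm gives the robot as it stands. The module is installed in compiled form; this text tells all that it offers.
- The arm moves only by the shell command python3 -m handwheel 'ROWS'. ROWS is JSON, a list that holds one entry, the list of rows, each a list of 7 numbers: the shift along the tool's x, y, z in units of 25 mm (1.0 is 25 mm), then the turn, a rotation vector about the tool's x, y, z in units of 6 degrees (1.0 is 6 degrees), then the opening, from -1 (shut) to 1 (fully open). A call has 1 to 8 rows; each row shifts and turns the commanded pose from where the row before left it, along the tool's axes as they then stand; what a row does not reach is not made up. A row lasts 1/10 s, in which the tool goes at most 50 mm and 8.59 degrees, less where a joint would pass 70% of its speed; a pose out of reach is approached as far as the arm can. A call is refused whole if a number of a shift passes 1 or a number of a turn 1, either way. A call with a gripper value outside its range is refused whole. The fingers move at their own pace and stop on an object; the grip force is fixed at half the most. Time passes only in rows, so rows that do not move let the fingers close. It gives the time, the measured TCP pose, the force, the opening and the grip force at its end, in the units of the state.
- arm.get_obs(): the state, without advancing time (a new reading comes with each control period).
- arm.read_camera(name): name is "side" or "top" or "wrist"; returns a dict with "pixels" (480x640x3 uint8, red, green, blue), "K" (3x3 intrinsics, pixels), "T" (4x4, takes a point from camera to world coordinates); the wrist camera has in their place "mount" (4x4, takes a point from camera to tool coordinates, whose origin is the TCP and whose axes are the flange's). Camera axes: x right, y up, looking along -z (the intrinsics and any distortion apply to the point x, -y, -z); pixel columns grow to the right and rows downward; lengths in m; the calibration is good to about 2 mm. A picture is of the moment at which its call begins: read the wrist's pose just before it. There is no depth.
- arm.finish_job(): hands the job in; it is judged then, once.
The state is a dict: "time": time; "joint_positions": joint angles; "dq": joint speeds; "tau": joint torques, N m; "eef_pos": TCP position; "tool_rot": TCP orientation; "force": force on the tool from outside, world axes, zero at the start; "moment": the same for the moment, N m; "gripper_width": finger opening in m; "gripper_force": force on a finger pad.
Only numpy, scipy, OpenCV 4.12 (cv2) and the standard library are available. Lean on these libraries where they do the work, as an engineer would, in place of code of your own. Each camera call takes 0.05 s, during which the arm holds its last target. There are 200 camera calls.

## Working session

There is one attempt and no reset: what is moved stays moved. The work goes in short steps, Python scripts to look and compute and a shell command to move; the robot and the scene stay as the last step left them, time stands still between calls to the robot, and variables do not carry over. Pictures are saved under pics/ and viewed, at most 10 in all, crops included, and the job is handed in when it is done.

```bash
mkdir -p pics; python3 - <<'E'
from rig import arm
import cv2,numpy as np
np.set_printoptions(precision=4,suppress=True)
o=arm.get_obs(); print(o['time'],o['eef_pos'],o['tool_rot'],o['force'],o['gripper_width'])
for n in('top','side'):
    c=arm.read_camera(n); cv2.imwrite(f'pics/{n}0.png',c['pixels'][:,:,::-1]); print(n,c['K'],c['T'],[k for k in c])
E
```

```text
0.0 [0.2157 0.586  0.2302] [[-0.9384  0.3455 -0.0009]
 [ 0.3455  0.9384 -0.0017]
 [ 0.0002 -0.0019 -1.    ]] [0.4928 0.4467 0.2773] 0.08535302268692746
top [[523.3467   0.     320.2039]
 [  0.     523.3467 235.4052]
 [  0.       0.       1.    ]] [[-0.0193  0.9942 -0.1054  0.3246]
 [-0.9997 -0.021  -0.0149 -0.0143]
 [-0.0171  0.1051  0.9943  1.6055]
 [ 0.      0.      0.      1.    ]] ['pixels', 'K', 'T']
side [[440.1945   0.     328.2946]
 [  0.     440.1945 241.981 ]
 [  0.       0.       1.    ]] [[ 0.9562  0.1279 -0.2634  0.197 ]
 [-0.2922  0.4744 -0.8304 -0.9337]
 [ 0.0188  0.871   0.491   0.6098]
 [ 0.      0.      0.      1.    ]] ['pixels', 'K', 'T']
```

View pics/top0.png

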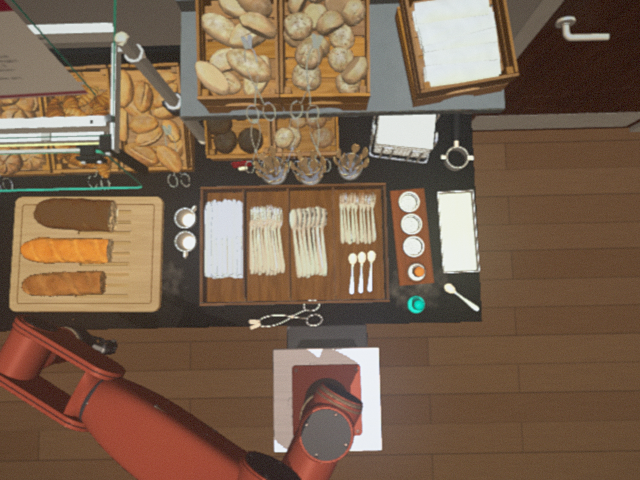

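View pics/side0.png

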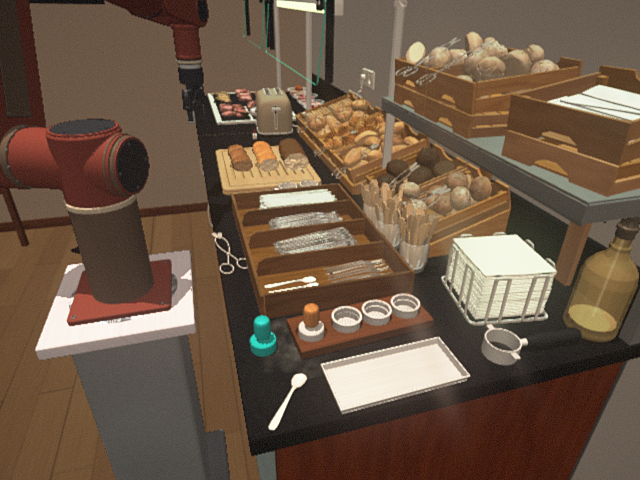

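The top view shows the organiser at about (412,237), with the wooden-handled tamper at (417,271) and baskets at (413,245), (411,223) and (408,201). The tray is at (459,231), the teaspoon at (461,297) and the turquoise decoy at (416,304). Next I'll work out metric positions.

```bash
cat > h.py <<'E'
import cv2,numpy as np
from rig import arm
np.set_printoptions(precision=4,suppress=True)
def ray(c,T,u,v):
    K=c['K'];d=T[:3,:3]@np.array([(u-K[0,2])/K[0,0],-(v-K[1,2])/K[1,1],-1.]);return T[:3,3],d
def at(c,T,u,v,z):
    o,d=ray(c,T,u,v);return o+d*(z-o[2])/d[2]
def proj(c,T,p):
    q=np.linalg.inv(T)@np.append(p,1);return c['K'][:2,:2]@np.array([q[0]/-q[2],-q[1]/-q[2]])+c['K'][:2,2]
def wristT(c,o):
    T=np.eye(4);T[:3,:3]=o['tool_rot'];T[:3,3]=o['eef_pos'];return T@c['mount']
E
python3 - <<'E'
from h import *
c=arm.read_camera('top');T=c['T']
cv2.imwrite('pics/topc.png',cv2.resize(c['pixels'][180:320,375:490,::-1],None,fx=4.2,fy=4.2,interpolation=cv2.INTER_CUBIC))
for n,u,v,z in [('tamper',417,271,.085),('b1',413,245,.04),('b2',411,223,.04),('b3',408,201,.04),('o1',390,190,.022),('o2',424,188,.022),('o3',433,283,.022),('o4',400,286,.022),('t1',438,191,.015),('t2',473,190,.015),('t3',480,271,.015),('t4',444,273,.015),('cutl',385,185,.05),('spoon',461,297,0),('decoy',416,304,.06)]:print(n,at(c,T,u,v,z))
c=arm.read_camera('side');T=c['T']
for n,u,v,z in [('tamper',311,308,.085),('b1',346,313,.04),('b2',376,307,.04),('b3',405,300,.04)]:print(n,at(c,T,u,v,z))
w=arm.read_camera('wrist');print(w['mount'],w['K'])
E
```

```text
tamper [ 0.3764 -0.2694  0.085 ]
b1 [ 0.4558 -0.268   0.04  ]
b2 [ 0.5223 -0.2645  0.04  ]
b3 [ 0.5895 -0.258   0.04  ]
o1 [ 0.6278 -0.2071  0.022 ]
o2 [ 0.6317 -0.3111  0.022 ]
o3 [ 0.3416 -0.3264  0.022 ]
o4 [ 0.3346 -0.2273  0.022 ]
t1 [ 0.6227 -0.3549  0.015 ]
t2 [ 0.6234 -0.462   0.015 ]
t3 [ 0.375  -0.4707  0.015 ]
t4 [ 0.3711 -0.3622  0.015 ]
cutl [ 0.6381 -0.1891  0.05  ]
spoon [ 0.2979 -0.4136  0.    ]
decoy [ 0.2811 -0.2669  0.06  ]
tamper [ 0.3713 -0.2839  0.085 ]
b1 [ 0.4511 -0.2634  0.04  ]
b2 [ 0.5182 -0.2615  0.04  ]
b3 [ 0.5878 -0.2558  0.04  ]
[[-0.0007  0.954   0.2998  0.0765]
 [ 1.      0.0011 -0.0009 -0.0002]
 [-0.0012  0.2998 -0.954  -0.1424]
 [ 0.      0.      0.      1.    ]] [[385.7042   0.     319.2411]
 [  0.     385.7042 242.3877]
 [  0.       0.       1.    ]]
```

View pics/topc.png

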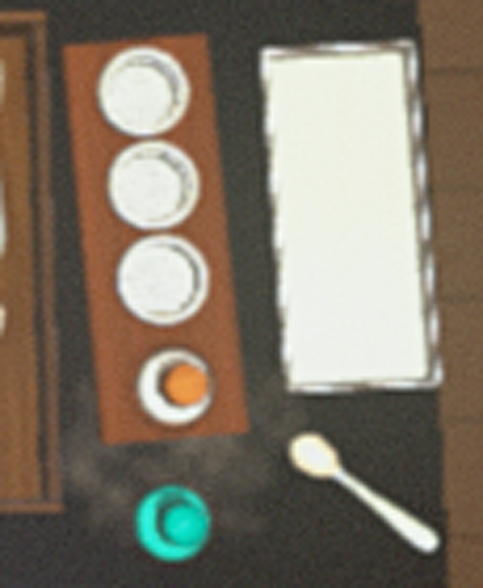

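```bash
python3 -m handwheel '[[[0,0,0,0,0,-1,1],[0,0,0,0,0,-1,1],[0,0,0,0,0,-1,1],[0,0,0,0,0,-0.95,1],[-0.2,-1,0,0,0,0,1],[-0.2,-1,0,0,0,0,1],[-0.2,-1,0,0,0,0,1],[-0.2,-1,0,0,0,0,1]]]'
R='x'; python3 -m handwheel '[[[-0.2,-1,0,0,0,0,1],[-0.2,-1,0,0,0,0,1],[-0.2,-1,0,0,0,0,1],[-0.2,-1,0,0,0,0,1],[-0.2,-1,0,0,0,0,1],[-0.2,-1,0,0,0,0,1],[-0.2,-1,0,0,0,0,1],[-0.2,-1,0,0,0,0,1]]]'
python3 -m handwheel '[[[-0.2,-1,0,0,0,0,1],[-0.2,-1,0,0,0,0,1],[-0.2,-1,0,0,0,0,1],[-0.2,-1,0,0,0,0,1],[-0.2,-1,0,0,0,0,1],[-0.2,-1,0,0,0,0,1],[-0.2,-1,0,0,0,0,1],[-0.2,-1,0,0,0,0,1]]]'
```

```text
time: 1.05
eef_pos: [0.242, 0.4869, 0.2311]
tool_rot: [[-0.998, -0.061, -0.0], [-0.061, 0.998, -0.0], [0.0, -0.0, -1.0]]
force: [0.7, -0.5, -0.2]
gripper_width: 0.0855
gripper_force: 0.0
time: 1.85
eef_pos: [0.2942, 0.2897, 0.2313]
tool_rot: [[-0.998, -0.061, 0.0], [-0.061, 0.998, 0.0], [-0.0, 0.0, -1.0]]
force: [-0.1, 0.5, -0.5]
gripper_width: 0.0853
gripper_force: 0.0
time: 2.65
eef_pos: [0.3463, 0.0925, 0.2314]
tool_rot: [[-0.998, -0.061, 0.001], [-0.061, 0.998, 0.0], [-0.001, 0.0, -1.0]]
force: [0.4, 0.7, -0.4]
gripper_width: 0.0852
gripper_force: 0.0
```

```bash
python3 -m handwheel '[[[-0.22,-0.98,0,0,0,0,1],[-0.22,-0.98,0,0,0,0,1],[-0.22,-0.98,0,0,0,0,1],[-0.22,-0.98,0,0,0,0,1],[-0.22,-0.98,0,0,0,0,1],[-0.22,-0.98,0,0,0,0,1],[-0.22,-0.98,0,0,0,0,1],[-0.22,-0.98,0,0,0,0,1]]]' >/dev/null
python3 -m handwheel '[[[-0.22,-0.98,0,0,0,0,1],[-0.22,-0.98,0,0,0,0,1],[-0.22,-0.98,0,0,0,0,1],[-0.22,-0.98,0,0,0,0,1],[-0.22,-0.98,0,0,0,0,1],[-0.22,-0.98,0,0,0,0,1],[-0.22,-0.98,0,0,0,0,1],[0,0,0,0,0,0,1]]]'
python3 - <<'E'
from h import *
o=arm.get_obs();c=arm.read_camera('wrist');T=wristT(c,o)
im=c['pixels'][:,:,::-1].copy();cv2.imwrite('pics/w1r.png',im)
oc=np.array([.484,-.268]);a=np.radians(3.5);ex=np.array([np.cos(a),np.sin(a)])
for s,z,r in((-.108,.035,.0255),(-.108,.077,.016),(-.032,.0405,.0315),(.036,.0405,.0315),(.104,.0405,.0315)):
    p=oc+s*ex
    pts=np.array([proj(c,T,[p[0]+r*np.cos(t),p[1]+r*np.sin(t),z]) for t in np.linspace(0,6.28,60)]).astype(np.int32)
    cv2.polylines(im,[pts],True,(0,255,0),1)
cv2.imwrite('pics/w1.png',im)
print(o['eef_pos'])
E
```

```text
time: 4.25
eef_pos: [0.4511, -0.2707, 0.2312]
tool_rot: [[-0.998, -0.059, 0.0], [-0.059, 0.998, -0.001], [-0.0, -0.001, -1.0]]
force: [0.4, -0.7, -0.1]
gripper_width: 0.0856
gripper_force: 0.0
[ 0.4511 -0.2707  0.2312]
```

View pics/w1.png

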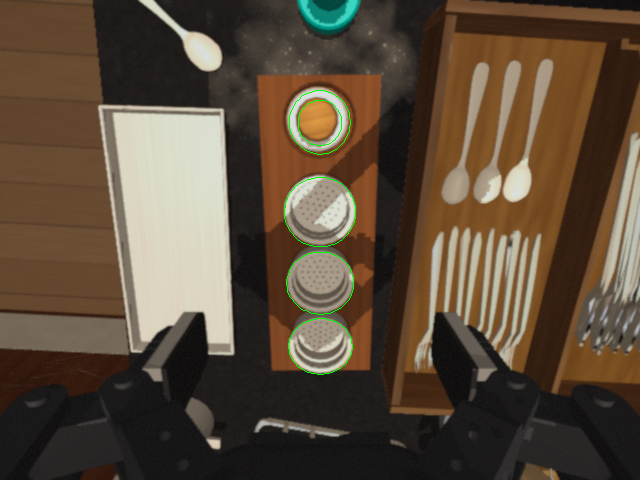

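The predicted circles overlay the tamper (319,121) and basket rims (320,211), (320,282), (320,345) to within about 1 px. Next, a sub-pixel refinement of the centres.

```bash
cat >> h.py <<'E'
def refine(c,T,p,z,r,it=6):
    """fit centre of a bright disc of known radius r at height z by radial edges (bright in, dark out)"""
    g=cv2.GaussianBlur(c['pixels'].astype(np.float32)[:,:,2],(3,3),0) # blue: wood dark, steel bright
    p=np.array(p,float);ts=np.linspace(0,2*np.pi,72,endpoint=False);rr=np.arange(-.006,.006,.0003)
    for _ in range(it):
        A=[];b=[]
        for t in ts:
            e=np.array([np.cos(t),np.sin(t)])
            q=np.array([proj(c,T,[*(p+(r+s)*e),z]) for s in rr]).astype(np.float32)
            v=cv2.remap(g,q[None,:,0],q[None,:,1],cv2.INTER_LINEAR)[0];d=-np.gradient(v)
            k=d.argmax()
            if d[k]>3:A.append([*e,1]);b.append(rr[k])
        A=np.array(A);b=np.array(b);w=np.ones(len(b))
        for _ in range(8):
            x=np.linalg.lstsq(A*w[:,None],b*w,rcond=None)[0];w=1/np.sqrt(1e-6+(A@x-b)**2)**.5
        p+=x[:2]
    return p,x[2],len(b),np.median(abs(A@x-b))
E
python3 - <<'E'
from h import *
o=arm.get_obs();c=arm.read_camera('wrist');T=wristT(c,o)
oc=np.array([.484,-.268]);a=np.radians(3.5);ex=np.array([np.cos(a),np.sin(a)])
for s,z,r in((-.108,.035,.0255),(-.108,.073,.016),(-.032,.0395,.0315),(.036,.0395,.0315),(.104,.0395,.0315)):
    print(s,oc+s*ex,*refine(c,T,oc+s*ex,z,r))
E
```

```text
-0.108 [ 0.3762 -0.2746] [ 0.3734 -0.2773] -8.548396179222115e-05 72 0.00013382702132968817
-0.108 [ 0.3762 -0.2746] [ 0.3741 -0.2763] 0.005947030542616802 72 5.7412455277454366e-05
-0.032 [ 0.4521 -0.27  ] [ 0.4502 -0.2708] -7.84767362450775e-05 72 0.0001372790937211692
0.036 [ 0.5199 -0.2658] [ 0.5182 -0.2663] -0.00020635716218884797 72 0.0002010751959255605
0.104 [ 0.5878 -0.2617] [ 0.5865 -0.262 ] -4.220792925978516e-05 72 0.00018135709893386153
```

```bash
python3 -m handwheel '[[[0.8,-0.02,0.5,0,0,0,1],[0.8,-0.02,1,0,0,0,1],[0.8,-0.02,1,0,0,0,1],[0.72,-0.02,1,0,0,0,1],[0,0,1,0,0,0,1],[0,0,1,0,0,0,1],[0,0,0,0,0,0,1]]]'
python3 -m handwheel '[[[0,0,0.7,0,0,0,1],[0,0,0.7,0,0,0,1],[0,0,0.6,0,0,0,1],[0,0,0,0,0,0,1]]]'
```

```text
time: 5.05
eef_pos: [0.3708, -0.2719, 0.0906]
tool_rot: [[-0.998, -0.061, -0.005], [-0.061, 0.998, 0.005], [0.004, 0.005, -1.0]]
force: [-0.5, 0.8, -0.9]
gripper_width: 0.0853
gripper_force: 0.0
time: 5.45
eef_pos: [0.3726, -0.2737, 0.0433]
tool_rot: [[-0.998, -0.062, -0.002], [-0.062, 0.998, 0.002], [0.002, 0.002, -1.0]]
force: [0.0, 0.3, -0.0]
gripper_width: 0.0856
gripper_force: 0.0
```

```bash
python3 -m handwheel '[[[0,0,0,0,0,0,-1],[0,0,0,0,0,0,-1],[0,0,0,0,0,0,-1],[0,0,0,0,0,0,-1],[0,0,0,0,0,0,-1],[0,0,0,0,0,0,-1],[0,0,0,0,0,0,-1],[0,0,0,0,0,0,-1]]]'
```

```text
time: 6.25
eef_pos: [0.3738, -0.2758, 0.045]
tool_rot: [[-0.998, -0.061, 0.001], [-0.061, 0.998, -0.001], [-0.001, -0.001, -1.0]]
force: [-0.6, -1.0, 5.7]
gripper_width: 0.0308
gripper_force: 58.8
```

```bash
python3 -m handwheel '[[[0,0,-0.3,0,0,0,-1],[0,0,-0.6,0,0,0,-1],[0,0,-1,0,0,0,-1],[0,0,-1,0,0,0,-1],[0,0,0,0,0,0,-1],[0,0,0,0,0,0,-1]]]'
python3 - <<'E'
from h import *
o=arm.get_obs();c=arm.read_camera('wrist');T=wristT(c,o)
cv2.imwrite('pics/w2.png',c['pixels'][:,:,::-1]);print(o['eef_pos'],o['force'])
for x0,y0 in((.4502,-.2708),(.5182,-.2663),(.5865,-.262)): print(*refine(c,T,(x0,y0),.0395,.0315))
E
```

```text
time: 6.85
eef_pos: [0.373, -0.2749, 0.116]
tool_rot: [[-0.998, -0.061, 0.0], [-0.061, 0.998, -0.0], [-0.0, -0.0, -1.0]]
force: [-0.2, -0.0, -3.7]
gripper_width: 0.0305
gripper_force: 60.0
[ 0.373  -0.2749  0.116 ] [-0.2008 -0.0115 -3.6736]
[ 0.4516 -0.2707] -0.0007645880451793358 20 0.00014301118153363314
[ 0.5193 -0.2668] 1.9022148108604826e-05 42 0.0009050337327923268Traceback (most recent call last):
  File "<stdin>", line 4, in <module>
  File "h.py", line 27, in refine
    p+=x[:2]
ValueError: operands could not be broadcast together with shapes (2,) (0,) (2,)
```

View pics/w2.png

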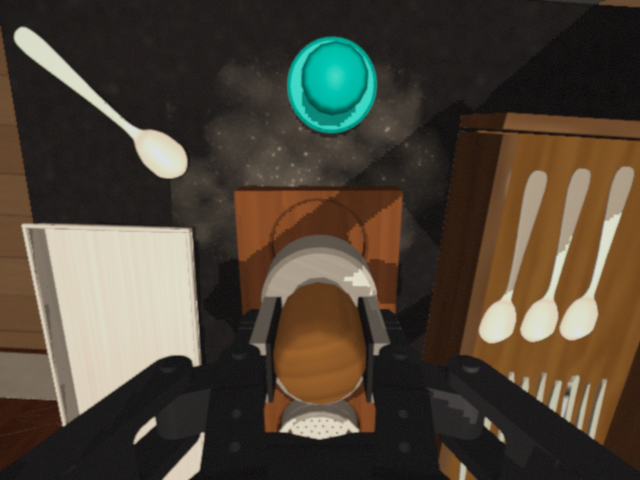

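```bash
python3 - <<'E'
from h import *
o=arm.get_obs();c=arm.read_camera('wrist');T=wristT(c,o);p=o['eef_pos'];R=o['tool_rot']
g=c['pixels'].astype(int)
for z in(.083,.085,.106):
  for x in(-.0275,-.0255,-.0235): # tool x (+ = toward robot) radius points; 
    print(z,-x,proj(c,T,p+R@np.array([-x,0,0])+np.array([0,0,z-p[2]])),end=' ')
  print([proj(c,T,p+R@np.array([0,s*.0255,0])+np.array([0,0,z-p[2]])) for s in(-1,1)])
print(g[225:265,320].tolist())
for r in (270,280,290,300):
  print(r,g[r,250:275,2].tolist(),g[r,365:392,2].tolist())
# basket1 partial circle, row of rim
E
```

```text
0.083 0.0275 [319.2945 230.7103] 0.083 0.0255 [319.2974 234.7976] 0.083 0.0235 [319.3003 238.858 ] [array([267.3984, 284.6912]), array([371.2595, 284.5871])]
0.085 0.0275 [319.3044 231.8735] 0.085 0.0255 [319.3073 236.0003] 0.085 0.0235 [319.3102 240.0997] [array([266.8796, 286.3527]), array([371.7978, 286.2473])]
0.106 0.0275 [319.4228 245.7707] 0.106 0.0255 [319.4256 250.3628] 0.106 0.0235 [319.4284 254.9205] [array([260.718 , 306.0858]), array([378.1916, 305.9644])]
[[79, 46, 24], [79, 43, 24], [78, 44, 23], [78, 43, 22], [78, 45, 24], [75, 41, 17], [78, 42, 24], [79, 45, 24], [78, 44, 24], [83, 59, 45], [89, 78, 66], [92, 83, 74], [93, 84, 73], [93, 85, 74], [93, 84, 74], [91, 82, 72], [93, 84, 74], [93, 84, 73], [94, 84, 75], [93, 85, 74], [93, 85, 74], [98, 89, 79], [115, 106, 92], [132, 120, 105], [136, 124, 109], [136, 123, 110], [135, 124, 109], [138, 127, 112], [152, 139, 123], [167, 153, 136], [173, 157, 140], [173, 158, 141], [173, 158, 142], [171, 157, 140], [169, 155, 137], [168, 154, 138], [169, 155, 137], [170, 156, 139], [169, 156, 139], [169, 156, 138]]
270 [21, 22,
[... 188 characters left out ...]
22, 25, 24, 26, 24]
280 [25, 24, 26, 25, 26, 27, 25, 25, 28, 25, 26, 22, 24, 26, 44, 75, 99, 107, 108, 110, 115, 125, 135, 138, 139] [198, 192, 178, 156, 142, 154, 156, 136, 89, 38, 24, 25, 22, 25, 27, 26, 26, 28, 26, 26, 27, 20, 25, 22, 23, 21, 25]
290 [24, 21, 25, 23, 22, 27, 29, 28, 22, 24, 28, 44, 78, 102, 108, 109, 116, 127, 136, 137, 138, 138, 138, 138, 138] [136, 135, 143, 168, 192, 195, 183, 168, 162, 159, 143, 98, 47, 25, 27, 28, 24, 26, 29, 25, 24, 26, 24, 20, 24, 21, 23]
300 [24, 23, 23, 23, 27, 27, 24, 27, 25, 26, 43, 73, 91, 82, 74, 73, 73, 73, 74, 73, 73, 75, 73, 73, 71] [73, 75, 74, 75, 76, 76, 80, 85, 89, 86, 87, 77, 58, 38, 32, 33, 25, 27, 26, 26, 25, 22, 22, 27, 26, 22, 24]
```

The tamper is held upright and centred in the jaws (base edges at columns 262 and 378), over its empty well at (320,240). I'll move it to the first basket.

```bash
python3 -m handwheel '[[[-0.8,0,0,0,0,0,-1],[-0.8,0,0,0,0,0,-1],[-0.8,0,0,0,0,0,-1],[-0.72,-0.02,0,0,0,0,-1],[0,0,0.6,0,0,0,-1],[0,0,0.6,0,0,0,-1],[0,0,0.2,0,0,0,-1],[0,0,0,0,0,0,-1]]]'
python3 -m handwheel '[[[0,0,0.1,0,0,0,-1],[0,0,0.1,0,0,0,-1],[0,0,0.1,0,0,0,-1],[0,0,0,0,0,0,-1]]]'
```

```text
time: 7.75
eef_pos: [0.4487, -0.2695, 0.0786]
tool_rot: [[-0.998, -0.06, -0.004], [-0.06, 0.998, 0.003], [0.004, 0.004, -1.0]]
force: [0.1, 0.2, -3.1]
gripper_width: 0.0309
gripper_force: 59.8
time: 8.15
eef_pos: [0.4509, -0.2708, 0.0738]
tool_rot: [[-0.998, -0.061, 0.0], [-0.061, 0.998, -0.0], [-0.0, -0.0, -1.0]]
force: [-0.4, -0.3, -3.8]
gripper_width: 0.0303
gripper_force: 59.8
```

```bash
python3 -m handwheel '[[[0,0,0.1,0,0,0,-1],[0,0,0.1,0,0,0,-1],[0,0,0,0,0,0,-1]]]'
python3 -m handwheel '[[[0,0,0.1,0,0,0,-1],[0,0,0.06,0,0,0,-1],[0,0,0,0,0,0,-1]]]'
```

```text
time: 8.45
eef_pos: [0.4508, -0.2706, 0.0684]
tool_rot: [[-0.998, -0.061, -0.0], [-0.061, 0.998, 0.0], [0.0, 0.0, -1.0]]
force: [-0.0, 0.2, -4.2]
gripper_width: 0.0306
gripper_force: 59.9
time: 8.75
eef_pos: [0.4508, -0.2707, 0.0645]
tool_rot: [[-0.998, -0.061, -0.0], [-0.061, 0.998, 0.0], [0.0, 0.0, -1.0]]
force: [0.5, -0.0, -3.8]
gripper_width: 0.0305
gripper_force: 59.9
```

It has entered the mouth with no contact. The ledge, if there is one, would stop it at a TCP height of about 0.062.

```bash
python3 -m handwheel '[[[0,0,0.06,0,0,0,-1],[0,0,0.06,0,0,0,-1],[0,0,0,0,0,0,-1]]]'

```

```text
time: 9.05
eef_pos: [0.4509, -0.2707, 0.0615]
tool_rot: [[-0.998, -0.061, -0.0], [-0.061, 0.998, 0.0], [0.0, 0.0, -1.0]]
force: [-0.1, -0.8, -2.8]
gripper_width: 0.0302
gripper_force: 59.9
```

```bash
python3 -m handwheel '[[[0,0,0.06,0,0,0,-1],[0,0,0,0,0,0,-1],[0,0,0,0,0,0,-1]]]'

```

```text
time: 9.35
eef_pos: [0.451, -0.2708, 0.0603]
tool_rot: [[-0.998, -0.061, -0.0], [-0.061, 0.998, 0.0], [0.0, 0.0, -1.0]]
force: [-0.3, 0.2, -3.4]
gripper_width: 0.0308
gripper_force: 59.9
```

```bash
python3 -m handwheel '[[[0,0,0.06,0,0,0,-1],[0,0,0,0,0,0,-1],[0,0,0,0,0,0,-1]]]' | grep -E "eef|force"
python3 -m handwheel '[[[0,0,0.04,0,0,0,-1],[0,0,0,0,0,0,-1],[0,0,0,0,0,0,-1]]]'| grep -E "eef|force"

```

```text
eef_pos: [0.451, -0.2708, 0.0588]
force: [-0.5, 0.2, -2.9]
gripper_force: 59.9
eef_pos: [0.451, -0.2708, 0.0578]
force: [-1.1, 0.7, -3.2]
gripper_force: 59.9
```

```bash
python3 -m handwheel '[[[0,0,0.1,0,0,0,-1],[0,0,0.1,0,0,0,-1],[0,0,0,0,0,0,-1],[0,0,0,0,0,0,-1]]]' | grep -E "eef|force"
python3 -m handwheel '[[[0,0,0.08,0,0,0,-1],[0,0,0.04,0,0,0,-1],[0,0,0,0,0,0,-1]]]'| grep -E "eef|force"

```

```text
eef_pos: [0.4509, -0.2707, 0.0526]
force: [-0.0, -0.8, -2.2]
gripper_force: 59.9
eef_pos: [0.4509, -0.2707, 0.0496]
force: [0.3, 0.2, -3.1]
gripper_force: 59.9
```

```bash
python3 -m handwheel '[[[0,0,0.05,0,0,0,-1],[0,0,0,0,0,0,-1]]]' | grep -E "eef|force"
python3 -m handwheel '[[[0,0,0.04,0,0,0,-1],[0,0,0,0,0,0,-1]]]'| grep -E "eef|force"

```

```text
eef_pos: [0.4509, -0.2707, 0.0484]
force: [0.8, 0.4, -3.8]
gripper_force: 59.9
eef_pos: [0.451, -0.2707, 0.0474]
force: [0.2, 0.4, -3.5]
gripper_force: 59.9
```

```bash
python3 -m handwheel '[[[0,0,0.03,0,0,0,-1],[0,0,0,0,0,0,-1]]]' | grep -E "eef|force"

```

```text
eef_pos: [0.4511, -0.2709, 0.0471]
force: [-0.5, 0.9, -2.0]
gripper_force: 60.3
```

```bash
python3 -m handwheel '[[[0,0,0.03,0,0,0,-1],[0,0,0,0,0,0,-1]]]' | grep -E "eef|force"

```

```text
eef_pos: [0.4512, -0.271, 0.047]
force: [-3.5, 2.0, 5.7]
gripper_force: 61.2
```

The tamper stopped at a TCP height of 0.047, which puts its underside about 14 mm above the counter. That is the basket's floor, so this is the double. I'll release and rise.

```bash
python3 -m handwheel '[[[0,0,0,0,0,0,1],[0,0,0,0,0,0,1],[0,0,0,0,0,0,1],[0,0,0,0,0,0,1],[0,0,0,0,0,0,1],[0,0,0,0,0,0,1]]]'
python3 -m handwheel '[[[0,0,-0.5,0,0,0,1],[0,0,-1,0,0,0,1],[0,0,-1,0,0,0,1],[0,0,-1,0,0,0,1],[0,0,-1,0,0,0,1],[0,0,-1,0,0,0,1],[0,0,0,0,0,0,1],[0,0,0,0,0,0,1]]]'
python3 - <<'E'
from h import *
o=arm.get_obs();c=arm.read_camera('wrist');T=wristT(c,o)
cv2.imwrite('pics/w3.png',c['pixels'][:,:,::-1]);print(o['eef_pos'],o['force'])
for x0,y0,z,r in((.451,-.2708,.0395,.0315),(.451,-.2708,.078,.016),(.5182,-.2663,.0395,.0315),(.5865,-.262,.0395,.0315)):
  try: print(*refine(c,T,(x0,y0),z,r))
  except Exception as e:print(e)
E
```

```text
time: 12.05
eef_pos: [0.451, -0.2708, 0.046]
tool_rot: [[-0.998, -0.061, 0.0], [-0.061, 0.998, -0.0], [-0.0, -0.0, -1.0]]
force: [0.0, 0.3, -0.2]
gripper_width: 0.0855
gripper_force: 0.0
time: 12.85
eef_pos: [0.4514, -0.2711, 0.1847]
tool_rot: [[-0.998, -0.061, 0.002], [-0.061, 0.998, -0.001], [-0.002, -0.001, -1.0]]
force: [-0.5, -0.1, -0.9]
gripper_width: 0.0852
gripper_force: 0.0
[ 0.4514 -0.2711  0.1847] [-0.5335 -0.089  -0.8667]
[ 0.4502 -0.2707] -7.692024516315913e-05 69 0.00012757578274080083
[ 0.4472 -0.2714] 0.0049387436222287015 43 0.0010503756025093012
[ 0.5183 -0.2664] -0.0002087973932971402 72 0.0001883399669064445
[ 0.5865 -0.262 ] -9.570004869831031e-05 72 0.0001660829159188777
```

View pics/w3.png

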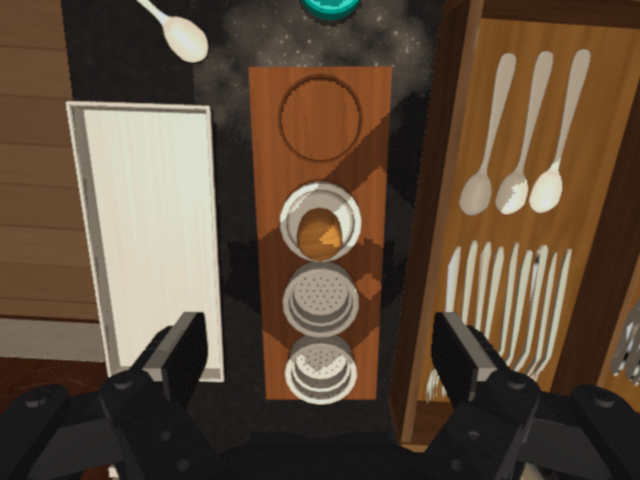

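Basket 1 shows the tamper standing deep and upright at (320,225). Baskets 2 (320,299) and 3 (320,370) show ledges. I'll grip basket 2.

```bash
python3 -m handwheel '[[[-0.9,0,0,0,0,0,0.8],[-0.9,0,0,0,0,0,0.8],[-0.89,0.02,0.5,0,0,0,0.8],[0,0,1,0,0,0,0.8],[0,0,1,0,0,0,0.8],[0,0,1,0,0,0,0.8],[0,0,1,0,0,0,0.8],[0,0,0,0,0,0,0.8]]]'
python3 -m handwheel '[[[0,0,0.8,0,0,0,0.8],[0,0,0.7,0,0,0,0.8],[0,0,0.4,0,0,0,0.8],[0,0,0.1,0,0,0,0.8],[0,0,0,0,0,0,0.8],[0,0,0,0,0,0,0.8]]]'
```

```text
time: 13.7
eef_pos: [0.5142, -0.2635, 0.0654]
tool_rot: [[-0.998, -0.061, -0.009], [-0.061, 0.998, 0.006], [0.008, 0.007, -1.0]]
force: [-0.6, 0.9, -0.7]
gripper_width: 0.0768
gripper_force: 0.0
time: 14.3
eef_pos: [0.5188, -0.2666, 0.0221]
tool_rot: [[-0.998, -0.061, 0.001], [-0.061, 0.998, -0.001], [-0.001, -0.001, -1.0]]
force: [-0.7, 0.5, 0.2]
gripper_width: 0.0766
gripper_force: 0.0
```

```bash
python3 -m handwheel '[[[0,0,0,0,0,0,-1],[0,0,0,0,0,0,-1],[0,0,0,0,0,0,-1],[0,0,0,0,0,0,-1],[0,0,0,0,0,0,-1],[0,0,0,0,0,0,-1]]]'
python3 -m handwheel '[[[0,0,-0.2,0,0,0,-1],[0,0,-0.4,0,0,0,-1],[0,0,-0.6,0,0,0,-1],[0,0,-0.8,0,0,0,-1],[0,0,-0.8,0,0,0,-1],[0,0,-0.6,0,0,0,-1],[0,0,0,0,0,0,-1],[0,0,0,0,0,0,-1]]]'
```

```text
time: 14.9
eef_pos: [0.5189, -0.2666, 0.0234]
tool_rot: [[-0.998, -0.061, 0.001], [-0.061, 0.998, -0.001], [-0.001, -0.001, -1.0]]
force: [-3.4, 1.2, 10.7]
gripper_width: 0.059
gripper_force: 61.8
time: 15.7
eef_pos: [0.5182, -0.2663, 0.1064]
tool_rot: [[-0.998, -0.061, 0.001], [-0.061, 0.998, -0.0], [-0.001, -0.0, -1.0]]
force: [-0.5, 0.7, -0.9]
gripper_width: 0.0589
gripper_force: 64.4
```

```bash
python3 - <<'E'
from h import *
c=arm.read_camera('wrist');o=arm.get_obs()
cv2.imwrite('pics/w4.png',c['pixels'][:,:,::-1])
o3=dict(o);o3['eef_pos']=np.array([.4514,-.2711,.1847]);o3['tool_rot']=np.array([[-.998,-.061,.002],[-.061,.998,-.001],[-.002,-.001,-1]])
T=wristT(c,o3)
P=[at(c,T,u,v,.015) for u,v in((68,102),(211,107),(107,383),(222,380))];print(np.array(P),np.mean(P,0))
E
```

```text
[[ 0.373  -0.4674  0.015 ]
 [ 0.3701 -0.3589  0.015 ]
 [ 0.6268 -0.4646  0.015 ]
 [ 0.6167 -0.3545  0.015 ]] [ 0.4967 -0.4114  0.015 ]
```

View pics/w4.png

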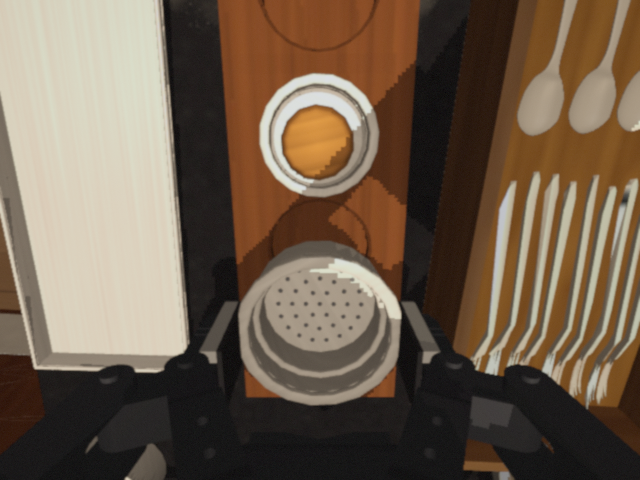

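Basket 2 is held level (rim at (320,322)), and basket 1 stays in its well with the tamper centred at (319,135). I'll carry basket 2 to the tray's near half.

```bash
python3 -m handwheel '[[[0,-0.8,0,0,0,0,-1],[0,-0.9,0,0,0,0,-1],[0,-0.9,0,0,0,0,-1],[0.9,-0.8,0,0,0,0,-1],[0.9,-0.8,0,0,0,0,-1],[0.9,-0.8,0,0,0,0,-1],[0.9,-0.7,0,0,0,0,-1],[0,0,0,0,0,0,-1]]]'
python3 -m handwheel '[[[0,0,0.7,0,0,0,-1],[0,0,0.8,0,0,0,-1],[0,0,0.8,0,0,0,-1],[0,0,0.6,0,0,0,-1],[0,0,0.4,0,0,0,-1],[0,0,0.2,0,0,0,-1],[0,0,0,0,0,0,-1],[0,0,0,0,0,0,-1]]]'
```

```text
time: 16.55
eef_pos: [0.4337, -0.4167, 0.1047]
tool_rot: [[-0.998, -0.057, -0.002], [-0.057, 0.998, 0.0], [0.002, 0.001, -1.0]]
force: [0.4, 0.3, -1.4]
gripper_width: 0.0587
gripper_force: 64.6
time: 17.35
eef_pos: [0.4374, -0.4144, 0.0192]
tool_rot: [[-0.998, -0.061, 0.001], [-0.061, 0.998, -0.001], [-0.001, -0.001, -1.0]]
force: [-0.3, -0.0, -0.1]
gripper_width: 0.0587
gripper_force: 64.6
```

```bash
python3 -m handwheel '[[[0,0,0.1,0,0,0,-1],[0,0,0.06,0,0,0,-1],[0,0,0,0,0,0,-1]]]' | grep -E "eef|force"
python3 -m handwheel '[[[0,0,0.04,0,0,0,-1],[0,0,0,0,0,0,-1]]]' | grep -E "eef|force"
```

```text
eef_pos: [0.437, -0.414, 0.0147]
force: [-0.3, 0.7, -1.2]
gripper_force: 64.6
eef_pos: [0.437, -0.414, 0.0136]
force: [-0.2, -0.4, -0.8]
gripper_force: 64.6
```

```bash
python3 -m handwheel '[[[0,0,0.04,0,0,0,-1],[0,0,0,0,0,0,-1]]]' | grep -E "eef|force"
```

```text
eef_pos: [0.437, -0.414, 0.0135]
force: [-2.7, 2.4, 6.9]
gripper_force: 65.0
```

```bash
python3 -m handwheel '[[[0,0,0,0,0,0,0.8],[0,0,0,0,0,0,0.8],[0,0,0,0,0,0,0.8],[0,0,0,0,0,0,0.8],[0,0,-0.4,0,0,0,0.8],[0,0,-1,0,0,0,0.8],[0,0,-1,0,0,0,0.8],[0,0,-1,0,0,0,0.8]]]' | grep -E "eef|force|width"
python3 -m handwheel '[[[0,0,-0.6,0,0,0,0.8],[-0.9,0,0,0,0,0,0.8],[-0.9,0.4,0,0,0,0,0.8],[-0.9,0.9,0,0,0,0,0.8],[-0.9,0.9,0,0,0,0,0.8],[-0.9,0.9,0,0,0,0,0.8],[-0.9,0.9,0,0,0,0,0.8],[-0.9,0.9,0,0,0,0,0.8]]]'| grep -E "eef|force"
python3 -m handwheel '[[[-0.04,0.8,0,0,0,0,0.8],[0,0,0,0,0,0,0.8],[0,0,0,0,0,0,0.8]]]'| grep -E "rot|eef|force"
python3 - <<'E'
from h import *
o=arm.get_obs();c=arm.read_camera('wrist');T=wristT(c,o)
cv2.imwrite('pics/w5.png',c['pixels'][:,:,::-1]);print(o['eef_pos'])
for x0,y0,z,r in((.451,-.2708,.0395,.0315),(.5865,-.262,.0395,.0315),(.437,-.414,.0295,.0315)):
  try: print(*refine(c,T,(x0,y0),z,r))
  except Exception as e:print(e)
E
```

```text
eef_pos: [0.437, -0.4139, 0.0991]
force: [0.9, -0.0, -0.0]
gripper_width: 0.077
gripper_force: 0.0
eef_pos: [0.5873, -0.2809, 0.1126]
force: [0.3, 0.1, 0.1]
gripper_force: 0.0
eef_pos: [0.5858, -0.2618, 0.1124]
tool_rot: [[-0.998, -0.062, -0.001], [-0.062, 0.998, -0.0], [0.001, -0.0, -1.0]]
force: [-1.3, 0.5, -0.3]
gripper_force: 0.0
[ 0.5858 -0.2618  0.1124]
[ 0.4501 -0.2707] -0.00021736964303005956 34 0.00010089339499538084
[ 0.586 -0.262] -0.00022685800047842145 72 0.00011374323709231864
[ 0.5055 -0.409 ] 0.0027375063582697175 35 0.0020817495584131533
```

```bash
python3 -m handwheel '[[[-0.02,0,0.8,0,0,0,0.8],[0,0,0.9,0,0,0,0.8],[0,0,0.9,0,0,0,0.8],[0,0,0.6,0,0,0,0.8],[0,0,0.3,0,0,0,0.8],[0,0,0.1,0,0,0,0.8],[0,0,0,0,0,0,0.8],[0,0,0,0,0,0,0.8]]]'| grep -E "eef|force"
python3 -m handwheel '[[[0,0,0,0,0,0,-1],[0,0,0,0,0,0,-1],[0,0,0,0,0,0,-1],[0,0,0,0,0,0,-1],[0,0,0,0,0,0,-1],[0,0,0,0,0,0,-1]]]'| grep -E "eef|force|width"
```

```text
eef_pos: [0.5878, -0.2626, 0.0238]
force: [0.3, 0.9, 1.0]
gripper_force: 0.0
eef_pos: [0.5879, -0.2625, 0.0251]
force: [-3.2, 1.9, 9.0]
gripper_width: 0.0588
gripper_force: 62.1
```

```bash
python3 -m handwheel '[[[0,0,-0.2,0,0,0,-1],[0,0,-0.4,0,0,0,-1],[0,0,-0.6,0,0,0,-1],[0,0,-0.8,0,0,0,-1],[0,0,-0.8,0,0,0,-1],[0,0,-0.4,0,0,0,-1],[0,0,0,0,0,0,-1]]]'| grep -E "eef|force|width"
python3 -m handwheel '[[[0.2,-0.8,0,0,0,0,-1],[0.2,-0.9,0,0,0,0,-1],[0.2,-0.9,0,0,0,0,-1],[0.3,-0.9,0,0,0,0,-1],[0.3,-0.9,0,0,0,0,-1],[0.2,-0.9,0,0,0,0,-1],[0.2,-0.53,0,0,0,0,-1],[0,0,0,0,0,0,-1]]]' | grep -E "eef|force|width"
python3 -m handwheel '[[[0,0,0.6,0,0,0,-1],[0,0,0.8,0,0,0,-1],[0,0,0.6,0,0,0,-1],[0,0,0.5,0,0,0,-1],[0,0,0.3,0,0,0,-1],[0,0,0.1,0,0,0,-1],[0,0,0,0,0,0,-1],[0,0,0,0,0,0,-1]]]' | grep -E "eef|force|rot"
```

```text
eef_pos: [0.5885, -0.2629, 0.1055]
force: [-0.6, -0.4, -0.1]
gripper_width: 0.0589
gripper_force: 64.3
eef_pos: [0.5547, -0.4121, 0.1019]
force: [0.8, 0.9, 0.1]
gripper_width: 0.059
gripper_force: 64.4
eef_pos: [0.5565, -0.4104, 0.031]
tool_rot: [[-0.998, -0.061, 0.001], [-0.061, 0.998, -0.001], [-0.001, -0.001, -1.0]]
force: [-0.1, 0.5, -1.1]
gripper_force: 64.4
```

```bash
python3 -m handwheel '[[[0,0,0.2,0,0,0,-1],[0,0,0.2,0,0,0,-1],[0,0,0.12,0,0,0,-1],[0,0,0,0,0,0,-1],[0,0,0,0,0,0,-1]]]' | grep -E "eef|force"
python3 -m handwheel '[[[0,0,0.06,0,0,0,-1],[0,0,0,0,0,0,-1]]]' | grep -E "eef|force"
```

```text
eef_pos: [0.5558, -0.4099, 0.0168]
force: [0.2, 0.7, -1.5]
gripper_force: 64.4
eef_pos: [0.5559, -0.41, 0.0155]
force: [-0.0, -0.2, -0.4]
gripper_force: 64.4
```

```bash
python3 -m handwheel '[[[0,0,0.05,0,0,0,-1],[0,0,0,0,0,0,-1]]]' | grep -E "eef|force"
```

```text
eef_pos: [0.556, -0.41, 0.0152]
force: [-1.8, 1.8, 3.1]
gripper_force: 64.7
```

Contact with the tray floor. I'll release, retreat and check with a picture.

```bash
python3 -m handwheel '[[[0,0,0,0,0,0,0.8],[0,0,0,0,0,0,0.8],[0,0,0,0,0,0,0.8],[0,0,0,0,0,0,0.8],[0,0,-0.4,0,0,0,0.8],[0,0,-1,0,0,0,0.8],[0,0,-1,0,0,0,0.8],[0,0,-1,0,0,0,0.8]]]' | grep -E "eef|force|width"
python3 -m handwheel '[[[0,0,-1,0,0,0,0.8],[0,0,-1,0,0,0,0.8],[0,0.8,-1,0,0,0,0.8],[0,0.8,-1,0,0,0,0.8],[0,0.8,-1,0,0,0,0.8],[0,0,0,0,0,0,0.8],[0,0,0,0,0,0,0.8]]]'| grep -E "time|eef|force"
python3 - <<'E'
from h import *
o=arm.get_obs();c=arm.read_camera('wrist');T=wristT(c,o)
cv2.imwrite('pics/w6.png',c['pixels'][:,:,::-1]);print(o['eef_pos'],o['time'])
E
```

```text
eef_pos: [0.556, -0.41, 0.1009]
force: [0.1, 0.3, -0.0]
gripper_width: 0.0773
gripper_force: 0.0
time: 26.1
eef_pos: [0.5528, -0.3502, 0.2258]
force: [0.5, -0.3, -0.5]
gripper_force: 0.0
[ 0.5528 -0.3502  0.2258] 26.1
```

View pics/w6.png

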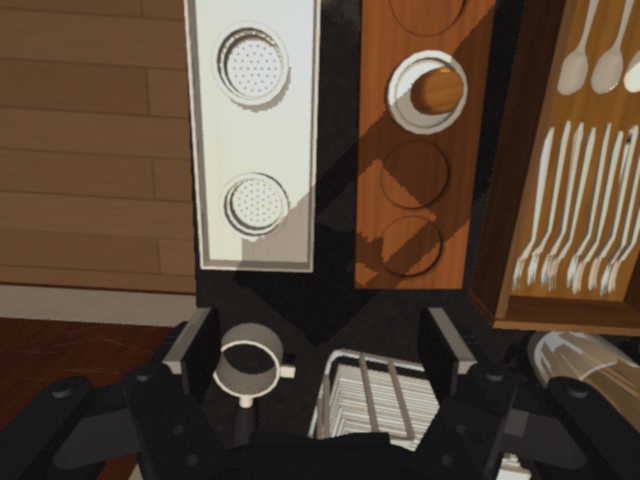

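Both single baskets stand upright on the tray at (252,66) and (256,204). The tamper stands in basket 1 at (428,92), which is still in its well.

```bash
python3 -c "
from rig import arm
print(arm.finish_job())"
```

```text
the job is handed in; nothing more can be done
None
```

The job is handed in at about 26 s: the basket next to the tamper's well is the double and holds the tamper fully down, still in its well. The other two stand upright on the tray; I moved them without trying the tamper in them, after it reached the first basket's floor and the camera showed ledges inside both.

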